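# Fold the disc caliper and put it away in its case

## Task

At the brake-disc shelf, the two-legged steel caliper has been left lying open. Fold its legs fully closed, then lower it (do not drop it) into the bay of its black storage case so that it lies flat on the bay floor; either end may point either way. Leave the spanner where it lies.

Things in the scene. Friction and masses are not known exactly. Their poses are not given: they have to be found in the camera images.
- caliper: Loose bare steel caliper, 0.2 kg, lying flat: two bowed legs on a pivot disc 28 mm across. Closed: 161 long, 28 wide, 12 thick, 26 over the legs. Frame of the first leg (-y side): origin on the underside at the middle of the closed tool, x from pivot (x=-65) to tips (x=+82), z up. Squeezing both legs from outside 65 mm from the pivot (there up to 62 mm across when open) folds and holds it.
- caliper_leg (a joint): Opening angle q of the second leg (+y side) about the vertical pivot, rad: 0 fully closed (tips touch), grows as it turns counterclockwise seen from above. Starts at 0.36 to 0.56. Slightly stiff (0.03 N m), stays where left. The centre line between the open legs is the first leg's x axis turned counterclockwise by q/2 about the pivot.
- case: Fixed black plastic case, 68 x 206, 22 mm high, open; its lid (8 mm high) is folded back flat on the +x side, not the bay. Origin on the table under the bay's middle, y along the bay, z up. Bay 52 wide (x), 190 long (y), grey floor 6 mm above the table, walls 16 mm above the floor, 8 thick; the middle 100 mm of both long walls is cut down to the floor for fingers. Only the folded caliper fits.
- spanner: Bystander: loose bare steel spanner, one solid piece, about 150 mm long, lying flat; origin under its middle. Not to be moved.
Things that resemble listed ones, but are neither listed nor needed, are in the scene too. Leave any turquoise look-alike of the caliper alone.

How it is judged:
On the way:
1. the caliper's legs are folded closed (opening under 0.1 rad) (value of joint caliper_leg below 0.1 rad), for 0.2 s.
At the end, for the whole second after the job is handed in: The caliper is folded (opening under 0.12 rad) and lies at rest, flat (within 0.1 rad) on the floor of the case's bay (underside less than 10 mm above the table), along the bay either way round (within 0.25 rad), its middle within 18 mm across and 22 mm along of the bay's middle (value of joint caliper_leg below 0.12 rad and x of caliper in the frame of case between -0.018 and 0.018 m and y of caliper in the frame of case between -0.022 and 0.022 m and z of caliper in the frame of case below 0.01 m and angle between caliper's own z axis and vertical below 0.1 rad and angle between the x axis of caliper and the y axis of case, either way round below 0.25 rad and linear speed of caliper below 0.02 m/s); the robot touches nothing.
It fails at once if the caliper is dropped: let go more than 25 mm above the bay floor (contact force between the fingers and caliper below 0.01 N and z of caliper in the frame of case above 0.031 m).
It fails at once if the spanner is moved by more than 30 mm (distance of spanner from where it was at the start of the episode above 0.03 m).
It also fails if it takes over 35 s, if anything falls off the work surface, if the arm or the gripper's body presses on something with over 40 N, if the wrist force passes 120 N, or if a joint passes its speed limit or range.

## Robot

A 6-joint arm with a two-finger parallel gripper is mounted at the origin on the work surface. World frame = base frame: x ahead of the robot, y to its left, z up, the work surface at z = 0. Lengths are in m, angles in rad, forces in N, time in s.
With the tool pointing down it reaches from about 0.3 to 0.95 m from the base axis. Payload 3.1 kg.
Tool frame: the origin (TCP) lies midway between the tips of the shut fingers; the grasp point (between the pads) lies 19 mm behind it; z points along the fingers, y is the line along which they close (so a half turn about z gives the same grasp; the last joint's range is limited). The gripper opens to 85 mm and grips with 20 to 120 N. Pads are 22 mm wide; open, the fingers measure 114 mm over their backs; the gripper's body (76 mm by 85 mm) begins 54 mm behind the grasp point. The pads swing forward as they close: fully open they stand 13 mm farther back than shut.
Start: joints at [1.112, 0.308, 1.634, -0, 1.2, -0.07], TCP at [0.237, 0.578, 0.231] pointing down, gripper open.
Joint ranges: [-3.06, 3.06], [-0.79, 1.96], [0.05, 2.63], [-1.19, 4.34], [0.05, 2.64], [-2.94, 2.94]. Speed limits (rad/s): [2.79, 2.79, 3.14, 3.14, 3.14, 3.14].

## Interface

Orientations are given as a unit quaternion [x, y, z, w].
In Python, from station import observe, grab_frame, get_calibration, sign_off gives the robot as it stands.
- The arm moves only by the tool move_arm, never from a script. Its argument "rows" is text: rows parted by semicolons, each of 7 numbers parted by spaces: the shift along the tool's x, y, z in cm, then the turn, a rotation vector about the tool's x, y, z in units of 6 degrees (1.0 is 6 degrees), then the closure, from 0 (fully open) to 1 (shut). In form: dx dy dz ax ay az hand; .... A call has 1 to 5 rows; each row is the pose to reach, as a shift and turn from the pose commanded when the call began, along the tool's axes at that moment; what a row does not reach only later rows make up. A row lasts 1/12 s, in which the tool goes at most 41.7 mm and 7.16 degrees, less where a joint would pass 70% of its speed; a pose out of reach is approached as far as the arm can. A call with a gripper value outside its range is refused whole. The fingers move at their own pace and stop on an object; "force" is the grip in N (left out, the last holds). Time passes only in rows, so rows that repeat a pose let the fingers close. It gives the time, the measured TCP pose, the force, the opening and the grip force at its end, in the units of the state.
- observe(): the state, without advancing time (a new reading comes with each control period).
- grab_frame(name): name is "scene" or "top" or "wrist"; returns the picture (480x640x3 uint8, blue, green, red); there is no depth.
- get_calibration(name): a dict with "camera_matrix" (3x3 intrinsics, pixels), "k1" (the pictures are not rectified: a ray, as slopes to the right and down, at radius r is drawn at 1 + k1 r^2 times it, then the intrinsics apply), "world_to_cam" (4x4, takes a point from world to camera coordinates); the wrist camera has in their place "hand_eye" (4x4, takes a point from camera to tool coordinates, whose origin is the TCP and whose axes are the flange's). Camera axes: x right, y up, looking along -z (the intrinsics and any distortion apply to the point x, -y, -z); pixel columns grow to the right and rows downward; lengths in m; the calibration is good to about 2 mm. A picture is of the moment at which its call begins: read the wrist's pose just before it. get_calibration takes no time and is no camera call.
- sign_off(): hands the job in; it is judged then, once.
The state is a dict: "time": time; "q": joint angles; "qd": joint speeds; "joint_efforts": joint torques, N m; "tcp_pos": TCP position; "eef_rot": TCP orientation; "force": force on the tool from outside, world axes, zero at the start; "torque": the same for the moment, N m; "grip_width": finger opening in m; "gripper_force": force on a finger pad.
Only numpy, scipy, OpenCV 4.12 (cv2) and the standard library are available. Lean on these libraries where they do the work, as an engineer would, in place of code of your own. Each camera call takes 0.05 s, during which the arm holds its last target. There are 200 camera calls.

## Working session

There is one attempt and no reset: what is moved stays moved. The work goes in short steps, Python scripts to look and compute and a tool call to move; the robot and the scene stay as the last step left them, time stands still between calls to the robot, and variables do not carry over. Pictures are saved under pics/ and viewed, at most 10 in all, crops included, and the job is handed in when it is done.

Besides the shell and the picture viewer there is one more tool, called after "Emit:" in YAML: its name, and indented under it one key for each argument. move_arm: Moves the arm, as the interface text tells. Its arguments: {"type":"object","properties":{"rows":{"type":"string"},"force":{"type":"number"}},"required":["rows"]}

```bash
mkdir -p pics
cat > h.py <<'E'
import numpy as np, cv2
from station import *
from scipy.spatial.transform import Rotation as R
def cam(name,st=None):
    c=get_calibration(name);K=np.array(c["camera_matrix"]);k=c["k1"]
    if name=="wrist":
        T=np.eye(4);T[:3,:3]=R.from_quat(st["eef_rot"]).as_matrix();T[:3,3]=st["tcp_pos"]
        C=T@np.array(c["hand_eye"])
    else: C=np.linalg.inv(np.array(c["world_to_cam"]))
    return K,k,C
def ray(px,cm,z):
    K,k,C=cm
    p=np.atleast_2d(px).astype(float)
    u=cv2.undistortPoints(p.reshape(-1,1,2),K,np.array([k,0,0,0,0.])).reshape(-1,2)
    d=np.c_[u[:,0],-u[:,1],-np.ones(len(u))]@C[:3,:3].T
    o=C[:3,3]
    return o+d*((z-o[2])/d[:,2])[:,None]
def proj(P,cm):
    K,k,C=cm
    P=np.atleast_2d(P);q=(P-C[:3,3])@C[:3,:3]
    s=np.c_[q[:,0]/-q[:,2],-q[:,1]/-q[:,2]]
    s=s*(1+k*(s**2).sum(1))[:,None]
    return s@K[:2,:2].T+K[:2,2]
E
python3 - <<'E'
from h import *
st=observe();print(st)
for n in("top","scene"):
    cv2.imwrite(f"pics/{n}0.png",grab_frame(n)); 
    print(n,cam(n)[0].round(1).tolist(),cam(n)[1],cam(n)[2][:3].round(3).tolist())
st=observe();cv2.imwrite("pics/wrist0.png",grab_frame("wrist"));print(get_calibration("wrist"))
E
```

```text
{'time': 0.0, 'q': array([ 1.11232559e+00,  3.09026456e-01,  1.63521648e+00, -1.94667346e-06,
        1.19966855e+00, -6.96939682e-02]), 'qd': array([ 0.00035203, -0.00012817,  0.00016307, -0.00049619,  0.00035889,
        0.0001889 ]), 'joint_efforts': array([-9.15165219e-04, -4.15249801e+01, -2.76665175e+01, -1.36710628e-05,
        1.03658071e-02,  1.21891190e-06]), 'tcp_pos': array([0.23656495, 0.57760397, 0.23001944]), 'eef_rot': array([ 1.93165998e-01,  9.81165406e-01, -1.11946160e-03, -3.01760473e-04]), 'force': array([-0.46673109, -0.07687863,  0.30961951]), 'torque': array([-0.06841398,  0.02067912,  0.05507713]), 'gripper_force': 0.0, 'grip_width': 0.08536980367838881}
top [[461.6, 0.0, 322.4], [0.0, 461.6, 244.3], [0.0, 0.0, 1.0]] -0.0996400099601645 [[-0.019, 0.987, -0.162, 0.332], [-1.0, -0.016, 0.02, -0.085], [0.017, 0.163, 0.987, 1.147]]
scene [[473.9, 0.0, 313.4], [0.0, 473.9, 239.4], [0.0, 0.0, 1.0]] -0.07744407014770446 [[-0.493, -0.736, 0.463, 1.07], [0.87, -0.427, 0.248, 0.182], [0.015, 0.525, 0.851, 1.041]]
{'camera_matrix': array([[426.5741723 ,   0.        , 314.57178823],
       [  0.        , 426.5741723 , 239.50446732],
       [  0.        ,   0.        ,   1.        ]]), 'k1': -0.05651038122657186, 'hand_eye': array([[ 2.41934546e-04,  9.62449073e-01,  2.71462196e-01,
         6.99266653e-02],
       [ 9.99999941e-01, -1.66914135e-04, -2.99445663e-04,
         2.14850737e-04],
       [-2.42890323e-04,  2.71462253e-01, -9.62449056e-01,
        -1.42140381e-01],
       [ 0.00000000e+00,  0.00000000e+00,  0.00000000e+00,
         1.00000000e+00]])}
```

View pics/top0.png

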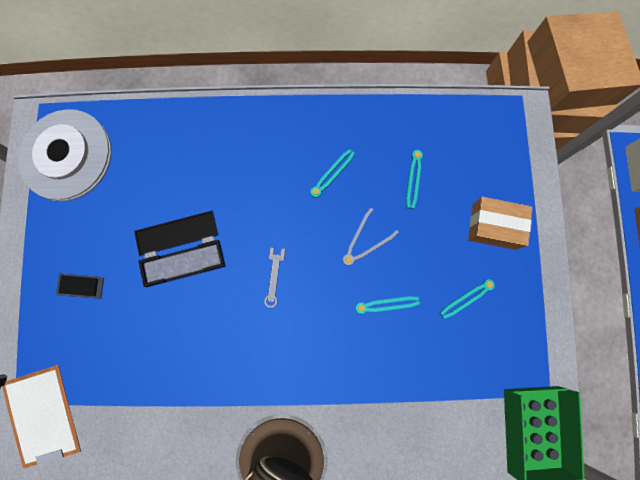

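View pics/wrist0.png

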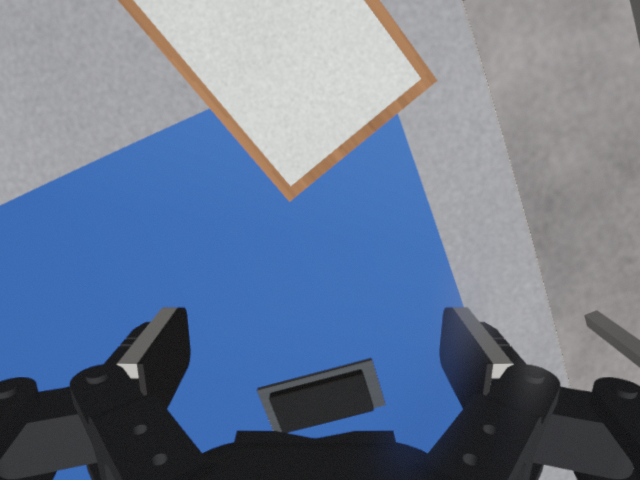

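The top view shows the open grey caliper with its pivot at (348,260) and tips at (371,210) and (397,232). The spanner is at (274,278), the case bay at (182,264) with its lid above at (176,233), and the other look-alikes are turquoise. The wrist view only shows the whiteboard and a phone-like box.

Run:
```python
from h import *
im=cv2.imread("pics/top0.png");cm=cam("top")
hsv=cv2.cvtColor(im,cv2.COLOR_BGR2HSV)
m=((hsv[...,1]<130)).astype(np.uint8)
m2=np.zeros_like(m);m2[190:320,255:420]=m[190:320,255:420]
n,l,s,c=cv2.connectedComponentsWithStats(m2)
for i in range(1,n):
    if s[i,4]>30:
        ys,xs=np.where(l==i);P=ray(np.c_[xs,ys],cm,0.012)[:,:2]
        print(s[i],P.mean(0).round(4),cv2.minAreaRect((P*1000).astype(np.float32)))
print("pts",ray([[348.5,259.5],[371,210],[397,232]],cm,0.012).round(4))
o=cv2.resize(im[190:300,325:415],None,fx=6,fy=5.4,interpolation=cv2.INTER_CUBIC)
o2=cv2.resize(im[205:300,125:235],None,fx=5,fy=5)
H=max(o.shape[0],o2.shape[0])
cv2.imwrite("pics/crop.png",cv2.resize(np.hstack([cv2.copyMakeBorder(a,0,H-a.shape[0],0,0,0) for a in(cv2.resize(im[190:300,325:415],None,fx=4,fy=4),cv2.resize(im[205:300,130:230],None,fx=4,fy=4))]),None,fx=1,fy=1))
# dark/grey case
g=hsv[...,2]
v=np.zeros_like(m);v[205:295,130:230]=((hsv[...,1]<110)|(g<70))[205:295,130:230]
cs,_=cv2.findContours(v,0,2);k=max(cs,key=cv2.contourArea)
print("case all z0.015",cv2.minAreaRect((ray(k[:,0],cm,0.015)[:,:2]*1000).astype(np.float32)))
f=np.zeros_like(m);f[235:290,135:228]=((hsv[...,1]<90)&(g>90))[235:290,135:228]
cs,_=cv2.findContours(f,0,2)
for k in cs:
  if cv2.contourArea(k)>100:
    r=cv2.minAreaRect((ray(k[:,0],cm,0.006)[:,:2]*1000).astype(np.float32));print("floor",r,cv2.boundingRect(k))
```

```text
[343 208  56  58 454] [ 0.5232 -0.2128] ((524.686279296875, -214.374267578125), (93.3556900024414, 150.91879272460938), 46.62915802001953)
[264 247  21  61 496] [0.4427 0.0125] ((439.1414489746094, 11.422645568847656), (37.5914192199707, 148.57859802246094), 83.84459686279297)
pts [[ 0.4796 -0.1729  0.012 ]
 [ 0.6049 -0.2337  0.012 ]
 [ 0.5472 -0.2973  0.012 ]]
case all z0.015 ((514.3489990234375, 251.74546813964844), (145.8013153076172, 207.5230712890625), 13.90261173248291)
floor ((477.2435302734375, 243.76763916015625), (53.35488510131836, 188.5007781982422), 13.736404418945312) (144, 245, 76, 38)
```

View pics/crop.png

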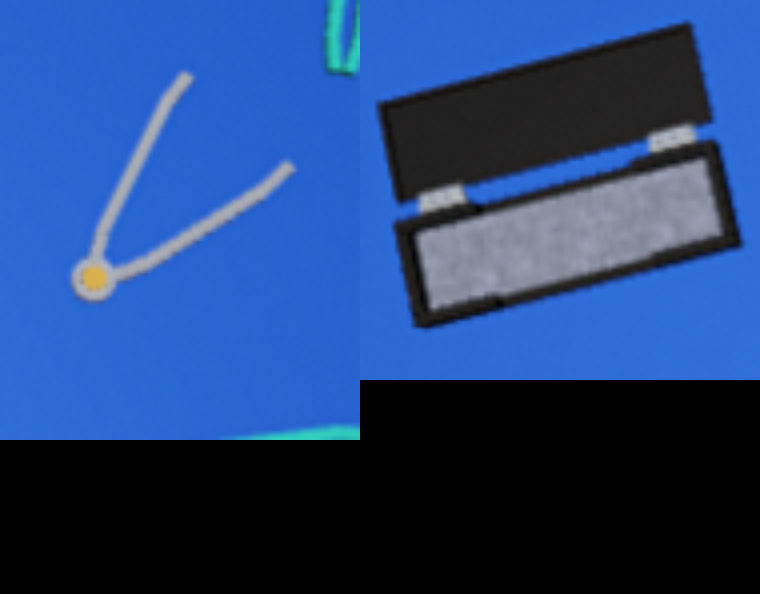

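The bay measures 53 x 188 mm, matching the given size. Its middle is at (0.477, 0.244), and the bay's long axis is at 103.7°. The caliper's pivot is at (0.480, -0.173) and its centre line is at about -43.5°. Next I move above the caliper for a closer look.

Emit:
move_arm:
  rows: "-2.7 -2.95 0.3 0 0 0 0; -5.4 -5.9 0.6 0 0 0 0; -8.1 -8.85 0.9 0 0 0 0; -10.8 -11.8 1.2 0 0 0 0; -13.5 -14.75 1.5 0 0 0 0"
  force: 25

```text
time: 0.57
tcp_pos: [0.3059, 0.3888, 0.2157]
eef_rot: [0.193, 0.981, -0.0, -0.0]
force: [1.1, 0.0, 1.1]
grip_width: 0.0856
gripper_force: 0.0
```

Emit:
move_arm:
  rows: "-2.7 -2.95 0.3 0 0 0 0; -5.4 -5.9 0.6 0 0 0 0; -8.1 -8.85 0.9 0 0 0 0; -10.8 -11.8 1.2 0 0 0 0; -13.5 -14.75 1.5 0 0 0 0"

```text
time: 0.98
tcp_pos: [0.375, 0.2012, 0.2011]
eef_rot: [0.193, 0.981, 0.0, 0.0]
force: [1.2, 0.7, 0.4]
grip_width: 0.0855
gripper_force: 0.0
```

Emit:
move_arm:
  rows: "-2.7 -2.95 0.3 0 0 0 0; -5.4 -5.9 0.6 0 0 0 0; -8.1 -8.85 0.9 0 0 0 0; -10.8 -11.8 1.2 0 0 0 0; -13.5 -14.75 1.5 0 0 0 0"

```text
time: 1.4
tcp_pos: [0.444, 0.0134, 0.1862]
eef_rot: [0.193, 0.981, 0.0, 0.0]
force: [0.7, 0.6, 0.0]
grip_width: 0.0855
gripper_force: 0.0
```

Emit:
move_arm:
  rows: "-2.7 -2.95 0.4 0 0 0.8 0; -5.4 -5.9 0.9 0 0 1.6 0; -8.1 -8.85 1.4 0 0 2.4 0; -10.8 -11.8 1.9 0 0 3.2 0; -13.5 -14.75 2.4 0 0 3.5 0"

```text
time: 1.82
tcp_pos: [0.5131, -0.1743, 0.1618]
eef_rot: [0.371, 0.929, 0.0, -0.0]
force: [-0.3, 1.0, -0.4]
grip_width: 0.0853
gripper_force: 0.0
```

Emit:
move_arm:
  rows: "-1.0 -3.5 0.1 0 0 0 0; -1.0 -3.5 0.1 0 0 0 0; -1.0 -3.5 0.1 0 0 0 0"

```text
time: 2.07
tcp_pos: [0.4952, -0.206, 0.1605]
eef_rot: [0.371, 0.929, 0.0, -0.001]
force: [-0.7, 0.9, 0.6]
grip_width: 0.0852
gripper_force: 0.0
```

Run:
```python
from h import *
st=observe();im=grab_frame("wrist");cv2.imwrite("pics/w1.png",im);cm=cam("wrist",st)
np.save("st1.npy",st,allow_pickle=True)
hsv=cv2.cvtColor(im,cv2.COLOR_BGR2HSV)
d=((hsv[...,0]>12)&(hsv[...,0]<32)&(hsv[...,1]>100)&(hsv[...,2]>100)).astype(np.uint8)
n,l,s,c=cv2.connectedComponentsWithStats(d)
for i in range(1,n):
    if s[i,4]>40: print(s[i],c[i],ray(c[i],cm,0.012))
```

```text
[167  56  22  23 398] [177.58542714  66.88190955] [[ 0.35893011 -0.19876707  0.012     ]]
[327 162  20  21 339] [336.53982301 171.89970501] [[ 0.4792812  -0.17061793  0.012     ]]
[ 63 467  28  13 184] [ 78.91847826 475.26630435] [[ 0.51712966 -0.51170367  0.012     ]]
```

View pics/w1.png

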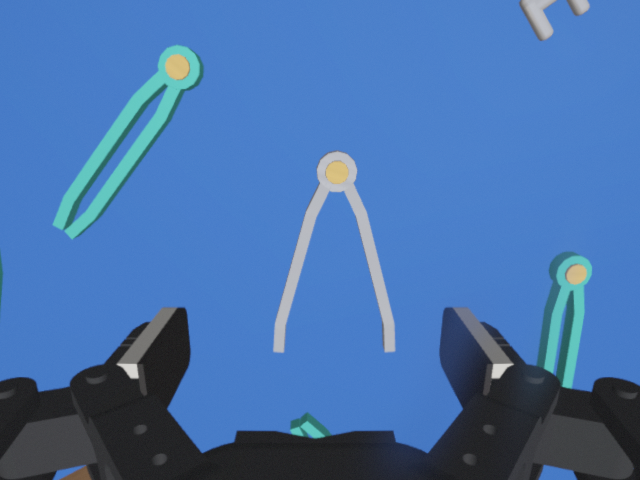

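The wrist view shows the caliper squarely between the fingers. The pivot is at (336,172) and the tips are at (279,350) and (390,350).

Run:
```python
from h import *
st=np.load("st1.npy",allow_pickle=True).item();cm=cam("wrist",st)
p=ray([[336.5,171.9],[279,351],[390,351]],cm,0.012)[:,:2]
im=cv2.imread("pics/w1.png");hsv=cv2.cvtColor(im,cv2.COLOR_BGR2HSV)
m=((hsv[...,1]<110)).astype(np.uint8);n,l,s,c=cv2.connectedComponentsWithStats(m)
i=l[190,322]; ii=l[172,322] ;print(i,ii,s[ii])
ys,xs=np.where(l==ii);P=ray(np.c_[xs,ys],cm,0.012)[:,:2]-p[0]
r=np.hypot(*P.T);a=np.degrees(np.arctan2(P[:,1],P[:,0]))
print(p,[np.degrees(np.arctan2(*(q-p[0])[::-1])) for q in p[1:]],[np.hypot(*(q-p[0])) for q in p[1:]],r.max())
for R0 in(50,65,80,110,130):
    k=abs(r-R0/1000)<.003;b=a[k];mid=(b.max()+b.min())/2;print(R0,b.min(),b.max(),mid,R0*2*np.sin(np.radians(b.max()-b.min())/2))
mid=-43.5
T=R.from_quat(st["eef_rot"]).as_matrix()
mid=np.degrees(np.arctan2(*((p[1:].mean(0)-p[0])[::-1])));print("mid",mid)
g=p[0]+.065*np.array([np.cos(np.radians(mid)),np.sin(np.radians(mid))])
print("g",g,"tool delta cm",100*T.T@(np.r_[g,0.16]-st["tcp_pos"]),"turn deg about tool z",-(mid+90-np.degrees(np.arctan2(T[1,1],T[0,1]))))
```

```text
4 4 [ 273  150  123  203 5522]
[[ 0.47926276 -0.1706377 ]
 [ 0.5492589  -0.29517905]
 [ 0.60801358 -0.23340989]] [np.float64(-60.662651248347764), np.float64(-25.991451313792258)] [np.float64(0.14286359523847836), np.float64(0.1432379933259847)] 0.14464136574295208
50 -75.18282305736669 -12.086415201585636 -43.634619129476164 52.32157205970434
65 -71.24591344133674 -15.913264563765177 -43.57958900255096 60.36180486365962
80 -69.03797081941067 -18.3099364509267 -43.67395363516869 68.53883799658588
110 -66.14536430127714 -20.917583428001134 -43.53147386463914 84.59420833053537
130 -64.48544506393819 -22.65679069200556 -43.57111787797187 92.8126139533897
mid -43.30364700508419
g [ 0.52656515 -0.2152189 ] tool delta cm [-2.90727156  1.49240404  0.04261662] turn deg about tool z -0.2013241093817726
```

Emit:
move_arm:
  rows: "-1.5 0.75 2 0 0 0 0; -2.9 1.5 4 0 0 0 0; -2.9 1.5 7 0 0 0 0; -2.9 1.5 10 0 0 0 0; -2.9 1.5 12 0 0 0 0"

```text
time: 2.53
tcp_pos: [0.5268, -0.2108, 0.039]
eef_rot: [0.368, 0.93, 0.0, -0.001]
force: [-0.8, -0.2, -1.0]
grip_width: 0.0855
gripper_force: 0.0
```

Emit:
move_arm:
  rows: "0 0 1.3 0 0 0 0; 0 0 2.3 0 0 0 0; 0 0 2.8 0 0 0 0.15; 0 0 2.8 0 0 0 0.15; 0 0 2.8 0 0 0 0.15"

```text
time: 2.95
tcp_pos: [0.5286, -0.2137, 0.0142]
eef_rot: [0.369, 0.93, -0.0, 0.001]
force: [0.4, -1.1, 0.7]
grip_width: 0.0726
gripper_force: 0.0
```

Emit:
move_arm:
  rows: "0 0 0.5 0 0 0 0.15; 0 0 1.0 0 0 0 0.15; 0 0 1.4 0 0 0 0.15; 0 0 1.4 0 0 0 0.15; 0 0 1.4 0 0 0 0.15"

```text
time: 3.37
tcp_pos: [0.5274, -0.2135, -0.001]
eef_rot: [0.369, 0.93, 0.0, -0.0]
force: [-0.7, -0.7, 0.5]
grip_width: 0.0727
gripper_force: 0.0
```

Run:
```python
from h import *
st=observe();print(st["tcp_pos"],st["force"],st["grip_width"]);im=grab_frame("wrist");cv2.imwrite("pics/w2.png",im)
```

```text
[ 0.52736146 -0.21354252 -0.00100225] [-0.66899488 -0.72616489  0.47649786] 0.07265876705407953
```

View pics/w2.png

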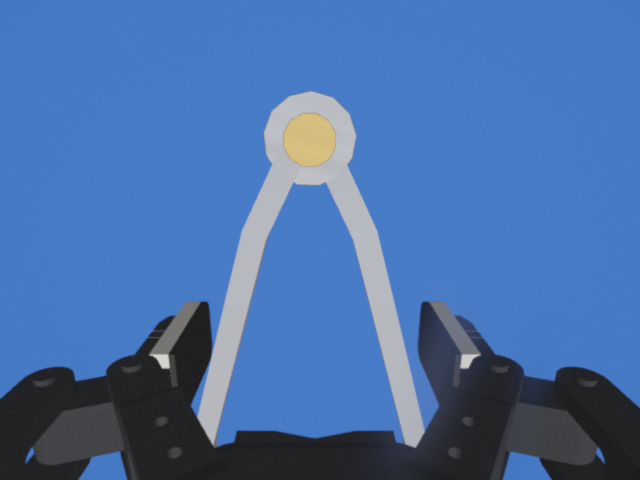

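The wrist view shows the legs centred between the pads, with the pivot at (310,139). Next I squeeze, rising slightly as the pads swing forward.

Emit:
move_arm:
  rows: "0 0 0.2 0 0 0 0.2; 0 0 0.2 0 0 0 0.3; 0 0 0.15 0 0 0 0.4; 0 0 0 0 0 0 0.5; 0 0 -0.2 0 0 0 0.58"
  force: 25

```text
time: 3.83
tcp_pos: [0.5276, -0.2135, 0.0013]
eef_rot: [0.369, 0.93, 0.0, -0.0]
force: [-0.1, 0.4, -1.3]
grip_width: 0.0359
gripper_force: 0.7
```

Emit:
move_arm:
  rows: "0 0 -0.1 0 0 0 0.65; 0 0 -0.2 0 0 0 0.75; 0 0 -0.2 0 0 0 0.85; 0 0 -0.2 0 0 0 1; 0 0 -0.2 0 0 0 1"
  force: 40

```text
time: 4.25
tcp_pos: [0.5274, -0.2134, 0.003]
eef_rot: [0.369, 0.93, 0.0, -0.0]
force: [-0.7, 1.7, -1.2]
grip_width: 0.0245
gripper_force: 41.7
```

Emit:
move_arm:
  rows: "0 0 0 0 0 0 1; 0 0 0 0 0 0 1; 0 0 0 0 0 0 1"

```text
time: 4.5
tcp_pos: [0.5274, -0.2134, 0.0031]
eef_rot: [0.369, 0.93, 0.0, -0.0]
force: [-0.3, 0.6, -2.1]
grip_width: 0.0242
gripper_force: 41.6
```

Run:
```python
from h import *
st=observe();print(st["tcp_pos"],st["force"],st["grip_width"]);im=grab_frame("wrist");cv2.imwrite("pics/w3.png",im)
```

```text
[ 0.5273914  -0.21340277  0.00305851] [-0.29725428  0.57008891 -2.11882376] 0.024245563353830768
```

View pics/w3.png

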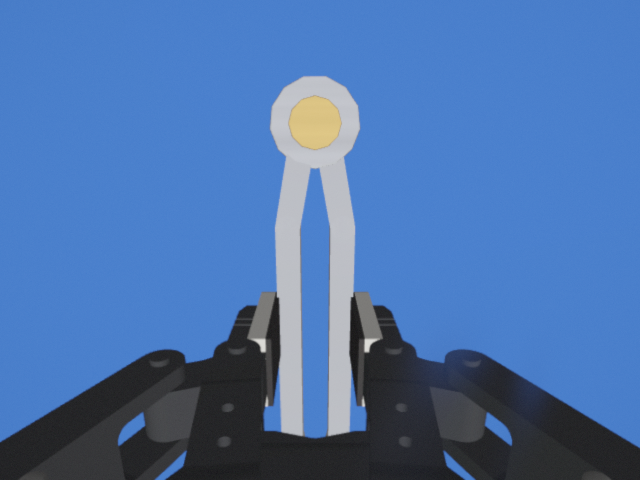

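The caliper is folded between the pads, legs parallel and pivot at (315,123). Next I lift it, measure where the tool sits in the grip and check for slip.

Emit:
move_arm:
  rows: "0 0 -0.5 0 0 0 1; 0 0 -1.5 0 0 0 1; 0 0 -3 0 0 0 1; 0 0 -5 0 0 0 1; 0 0 -7 0 0 0 1"
  force: 60

```text
time: 4.97
tcp_pos: [0.5273, -0.2135, 0.0742]
eef_rot: [0.369, 0.93, -0.0, -0.0]
force: [-0.3, -0.2, -1.7]
grip_width: 0.0229
gripper_force: 59.5
```

Run:
```python
from h import *
def piv(im):
    hsv=cv2.cvtColor(im,cv2.COLOR_BGR2HSV)
    d=((hsv[...,0]>12)&(hsv[...,0]<32)&(hsv[...,1]>80)&(hsv[...,2]>100)).astype(np.uint8)
    n,l,s,c=cv2.connectedComponentsWithStats(d); i=1+s[1:,4].argmax(); return c[i],s[i]
st3=dict(tcp_pos=[0.5274,-0.2134,0.00306],eef_rot=observe()["eef_rot"])
st=observe()
ims=[cv2.imread("pics/w3.png"),grab_frame("wrist")]; cv2.imwrite("pics/w4.png",ims[1])
for s,im,z in((st3,ims[0],.012),(st,ims[1],st["tcp_pos"][2]-.003+.012)):
    c,b=piv(im);T=R.from_quat(s["eef_rot"]).as_matrix();P=ray(c,cam("wrist",s),z)[0]
    print(c,b,P,"in tool",T.T@(P-s["tcp_pos"]))
print(st["tcp_pos"],st["eef_rot"],st["force"],st["gripper_force"])
a=np.radians(13.74);q=R.from_quat(st["eef_rot"]).as_matrix()
ya=np.degrees(np.arctan2(q[1,1],q[0,1]));print("y az",ya,"turn units",(ya-13.74)/6)
t=np.array([.477,.2435,.1]);print("tool delta cm",100*q.T@(t-st["tcp_pos"]))
```

```text
[314.4945575  122.26218646] [ 289   96   52   54 2113] [ 0.47691314 -0.16607236  0.012     ] in tool [ 0.06920796 -0.00015118 -0.00888753]
[314.75047619 122.23047619] [ 289   96   52   54 2100] [ 0.47682152 -0.16606263  0.0831955 ] in tool [ 6.92176311e-02 -7.38030014e-05 -8.94755129e-03]
[ 0.52726234 -0.21345323  0.0741955 ] [ 3.68716949e-01  9.29541632e-01 -2.17605921e-06 -4.08297340e-04] [-0.34417168 -0.21456386 -1.74115505] 59.526938796043396
y az 46.72698292229212 turn units 5.497830487048687
tool delta cm [34.98455656 29.82441683 -2.56305262]
```

The grip held without slipping, and the tool's middle is 4.2 mm along +x from the TCP. Next I carry it to the case.

Emit:
move_arm:
  rows: "2.5 2.1 -0.6 0 0 0 1; 5.5 4.7 -1.2 0 0 0 1; 8.5 7.2 -1.8 0 0 0 1; 11.5 9.8 -2.4 0 0 0 1; 14.5 12.4 -2.6 0 0 0 1"

```text
time: 5.43
tcp_pos: [0.5074, -0.0226, 0.1005]
eef_rot: [0.369, 0.929, 0.0, 0.001]
force: [1.2, -0.8, -3.2]
grip_width: 0.0235
gripper_force: 59.6
```

Emit:
move_arm:
  rows: "3 2.55 0 0 0 1 1; 6 5.1 0 0 0 2 1; 9 7.7 0 0 0 3 1; 12 10.2 0 0 0 4 1; 15 12.8 0 0 0 5 1"

```text
time: 5.85
tcp_pos: [0.4851, 0.1738, 0.0996]
eef_rot: [0.599, 0.801, 0.0, 0.0]
force: [0.9, 0.5, -3.1]
grip_width: 0.0237
gripper_force: 59.6
```

Run:
```python
from h import *
st=observe();q=R.from_quat(st["eef_rot"]).as_matrix()
ya=np.degrees(np.arctan2(q[1,1],q[0,1]));print(st["tcp_pos"],"y az",ya,"turn units",(ya-13.74)/6)
print("tool delta cm",100*q.T@(np.array([.478,.2395,.1])-st["tcp_pos"]))
```

```text
[0.48510239 0.1738401  0.09961074] y az 16.426605290886027 turn units 0.4477675484810044
tool delta cm [ 6.4988227   1.17555847 -0.03935675]
```

Emit:
move_arm:
  rows: "2.2 0.4 0 0 0 0.2 1; 4.4 0.8 0 0 0 0.45 1; 6.5 1.2 0 0 0 0.45 1; 6.5 1.2 0 0 0 0.45 1"

```text
time: 6.18
tcp_pos: [0.4784, 0.2415, 0.0998]
eef_rot: [0.614, 0.789, 0.002, -0.0]
force: [0.6, -0.3, -2.2]
grip_width: 0.0234
gripper_force: 59.6
```

Run:
```python
from h import *
st=observe();im=grab_frame("wrist");cv2.imwrite("pics/w5.png",im)
top=grab_frame("top");cv2.imwrite("pics/top1.png",top)
q=R.from_quat(st["eef_rot"]).as_matrix();cm=cam("wrist",st)
print(st["tcp_pos"],"y az",np.degrees(np.arctan2(q[1,1],q[0,1])))
hsv=cv2.cvtColor(im,cv2.COLOR_BGR2HSV)
# expected bay corners (z .022) of my estimate drawn
a=np.radians(13.74);X=np.array([np.cos(a),np.sin(a)]);Y=np.array([-X[1],X[0]]);o=np.array([.477,.2435])
for z,w,l,col in((.022,.034,.103,(0,0,255)),(.006,.026,.095,(0,255,255))):
    c=np.array([np.r_[o+s*w*X+t*l*Y,z] for s,t in((1,1),(1,-1),(-1,-1),(-1,1))])
    cv2.polylines(im,[proj(c,cm).round().astype(int)],True,col,1)
cv2.imwrite("pics/w5d.png",im)
```

```text
[0.47839116 0.24151314 0.09980172] y az 14.199763283171064
```

View pics/w5d.png

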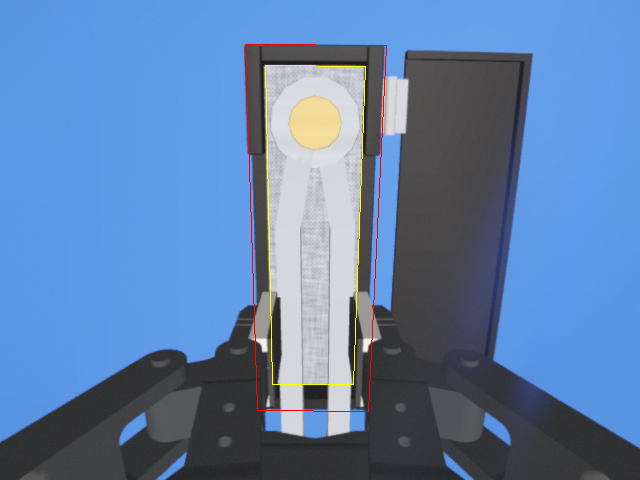

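The wrist view shows my estimate of the bay outlines (drawn) lying on the real ones: the inner top corners are at (265,66) and (365,66), and the caliper is centred over the bay. I lower it now.

Emit:
move_arm:
  rows: "-0.1 0 2 0 0 0 1; -0.2 0 4 0 0 0 1; -0.2 0 6 0 0 0 1; -0.2 0 7 0 0 0 1; -0.2 0 7.5 0 0 0 1"

```text
time: 6.7
tcp_pos: [0.4775, 0.2342, 0.0224]
eef_rot: [0.616, 0.788, -0.002, -0.001]
force: [-0.2, -0.4, -1.8]
grip_width: 0.0235
gripper_force: 59.6
```

Emit:
move_arm:
  rows: "0 0 0.4 0 0 0 1; 0 0 0.8 0 0 0 1; 0 0 1.1 0 0 0 1; 0 0 1.3 0 0 0 1; 0 0 1.4 0 0 0 1"

```text
time: 7.12
tcp_pos: [0.4793, 0.236, 0.0106]
eef_rot: [0.615, 0.788, 0.0, 0.0]
force: [0.2, 1.3, -2.4]
grip_width: 0.0236
gripper_force: 59.6
```

Emit:
move_arm:
  rows: "0 0 0.1 0 0 0 1; 0 0 0.1 0 0 0 1"

```text
time: 7.28
tcp_pos: [0.479, 0.236, 0.0094]
eef_rot: [0.615, 0.788, 0.0, 0.0]
force: [-0.6, -0.4, -2.5]
grip_width: 0.0231
gripper_force: 59.6
```

Emit:
move_arm:
  rows: "0 0 0.1 0 0 0 1; 0 0 0.1 0 0 0 1"

```text
time: 7.45
tcp_pos: [0.4792, 0.236, 0.0091]
eef_rot: [0.615, 0.788, 0.0, 0.0]
force: [-1.2, -1.1, 2.8]
grip_width: 0.0234
gripper_force: 60.3
```

Emit:
move_arm:
  rows: "0 0 0.1 0 0 0 1; 0 0 0.1 0 0 0 1"

```text
time: 7.62
tcp_pos: [0.4792, 0.236, 0.0091]
eef_rot: [0.615, 0.788, -0.0, -0.0]
force: [-3.9, -2.9, 11.4]
grip_width: 0.0235
gripper_force: 61.2
```

It rests on the floor: contact force rose to 11 N at TCP z 0.0091, as expected. I release it and retreat.

Emit:
move_arm:
  rows: "0 0 -0.1 0 0 0 0.7; 0 0 -0.1 0 0 0 0.65; 0 0 -0.1 0 0 0 0.55; 0 0 -0.1 0 0 0 0.5; 0 0 -0.1 0 0 0 0.5"
  force: 20

```text
time: 8.03
tcp_pos: [0.4791, 0.2359, 0.0082]
eef_rot: [0.616, 0.788, 0.0, 0.0]
force: [0.4, 0.8, -1.0]
grip_width: 0.0424
gripper_force: 0.0
```

Emit:
move_arm:
  rows: "0 0 -0.5 0 0 0 0.5; 0 0 -1.5 0 0 0 0.5; 0 0 -3 0 0 0 0.5; 0 0 -6 0 0 0 0.5; 0 0 -9 0 0 0 0.5"

```text
time: 8.45
tcp_pos: [0.4779, 0.2354, 0.0989]
eef_rot: [0.616, 0.788, -0.001, -0.001]
force: [1.7, -0.3, 0.1]
grip_width: 0.0429
gripper_force: 0.0
```

Emit:
move_arm:
  rows: "0 0 -1 0 0 0 0.3; 0 0 -1 0 0 0 0.3; 0 0 -1 0 0 0 0.3"

```text
time: 8.7
tcp_pos: [0.4793, 0.236, 0.1091]
eef_rot: [0.615, 0.788, 0.001, 0.0]
force: [-1.1, -0.6, -0.4]
grip_width: 0.0598
gripper_force: 0.0
```

Run:
```python
from h import *
st=observe();im=grab_frame("wrist");cm=cam("wrist",st)
hsv=cv2.cvtColor(im,cv2.COLOR_BGR2HSV)
d=((hsv[...,0]>12)&(hsv[...,0]<32)&(hsv[...,1]>80)&(hsv[...,2]>100)).astype(np.uint8)
n,l,s,c=cv2.connectedComponentsWithStats(d);i=1+s[1:,4].argmax()
P=ray(c[i],cm,.018)[0];a=np.radians(13.74);X=np.array([np.cos(a),np.sin(a)]);Y=np.array([-X[1],X[0]])
e=P[:2]-[.477,.2435];print(st["tcp_pos"],c[i],P,"in case: x",e@X,"middle y",e@Y-.065)
top=grab_frame("top")[190:320,255:345]
h=cv2.cvtColor(top,cv2.COLOR_BGR2HSV);ys,xs=np.where(h[...,1]<130);print("spanner px",xs.mean()+255,ys.mean()+190,len(xs))
cv2.imwrite("pics/w6.png",im)
```

```text
[0.47932846 0.23601482 0.10906805] [314.3190184  121.23159509] [0.46194669 0.30273655 0.018     ] in case: x -0.0005528869786178073 middle y -0.00388318007267989
spanner px 274.4811881188119 274.26138613861383 505
```

View pics/w6.png

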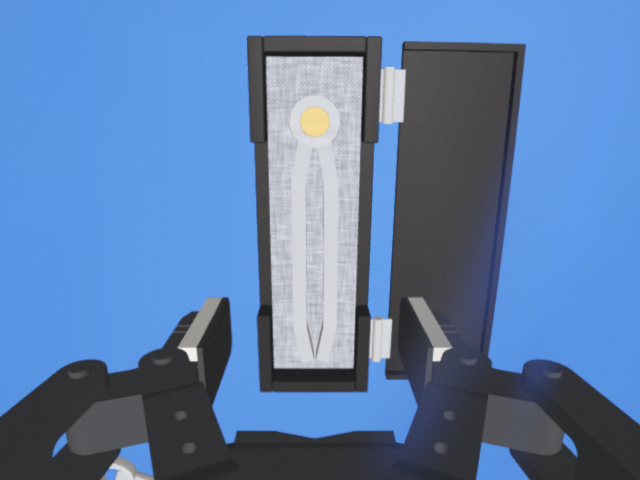

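The caliper lies folded and flat in the bay, with its pivot at (314,121) and its tips meeting at about (315,360). The gripper is well clear and the spanner has not moved.

```bash
python3 -c "from station import *;print(sign_off())"
```

```text
the job is handed in; nothing more can be done
None
```

The caliper is folded closed and lies flat in the case bay, about 1 mm across and 4 mm along from the bay's middle; the spanner is where it was, and the job was handed in after about 9 s (sign-off returned no verdict).

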